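# Load a brass rod in the indexing fixture and dial it to the third stop

### The arm

A 6-joint arm with a two-finger parallel gripper is mounted at the origin on the work surface. World frame = base frame: x ahead of the robot, y to its left, z up, the work surface at z = 0. Lengths are in mm, angles in rad, forces in N, time in s.
With the tool pointing down it reaches from about 350 to 875 mm from the base axis. Payload 4.2 kg.
Tool frame: the origin (TCP) lies midway between the tips of the shut fingers; the grasp point (between the pads) lies 19 mm behind it; z points along the fingers, y is the line along which they close (so a half turn about z gives the same grasp; the last joint's range is limited). The gripper opens to 85 mm and grips with 20 to 120 N. Pads are 22 mm wide; open, the fingers measure 114 mm over their backs; the gripper's body (76 mm by 85 mm) begins 54 mm behind the grasp point. The pads swing forward as they close: fully open they stand 13 mm farther back than shut.
Start: joints at [0.259, 0.385, 0.008, 0, -1.194, -0.259], TCP at [624.979, 0.025, 231.312] pointing down, gripper open.
Joint ranges: [-3.14, 3.14], [-1.21, 2.06], [-1.07, 1.41], [-3.16, 2.05], [-2.99, -0.16], [-3.1, 3.1]. Speed limits (rad/s): [2.79, 2.79, 3.14, 3.14, 3.14, 3.14].

### API

Orientations are given as a unit quaternion [x, y, z, w].
In Python, from bench import * gives the robot as it stands.
- The arm moves only by the tool drive_tool, never from a script. Its argument "plan" is a list that holds one entry, the list of rows, each a list of 5 numbers: the closure, from -1 (fully open) to 1 (shut), then the shift along the world's x, y, z in mm, then the turn about the world's z in degrees. A call has 1 to 20 rows; each row shifts and turns the commanded pose from where the row before left it; what a row does not reach is not made up. A row lasts 1/12 s, in which the tool goes at most 41.7 mm and 7.16 degrees, less where a joint would pass 70% of its speed; a pose out of reach is approached as far as the arm can. A call is refused whole if a number of a shift passes 41.7 or a number of a turn 7.16, either way. A call with a gripper value outside its range is refused whole. The fingers move at their own pace and stop on an object; the grip force is fixed at half the most. Time passes only in rows, so rows that do not move let the fingers close. It gives the time, the measured TCP pose, the force, the opening and the grip force at its end, in the units of the state.
- read_state(): the state, without advancing time (a new reading comes with each control period).
- get_image(name): name is "scene" or "side" or "wrist"; returns (picture, depth): 384x512x3 uint8, red, green, blue; 384x512 float32, mm along the optical axis (not along the pixel's ray), 0 where there is no reading.
- camera_model(name): a dict with "fx", "fy", "cx", "cy" (pixels), "R" (3x3) and "t" (3): a world point X has camera coordinates R X + t; the wrist camera has in their place "mount" (4x4, takes a point from camera to tool coordinates, whose origin is the TCP and whose axes are the flange's). Camera axes: x right, y down, z forward; pixel columns grow to the right and rows downward; lengths in mm; the calibration is good to about 2 mm. A picture is of the moment at which its call begins: read the wrist's pose just before it. camera_model takes no time and is no camera call.
- job_done(): hands the job in; it is judged then, once.
The state is a dict: "clock": time; "joints": joint angles; "joint_vel": joint speeds; "joint_efforts": joint torques, N m; "position": TCP position; "ee_rot": TCP orientation; "contact_force": force on the tool from outside, world axes, zero at the start; "wrist_torque": the same for the moment, N m; "gripper_width": finger opening in mm; "grasp_force": force on a finger pad.
Only numpy, scipy, OpenCV 4.12 (cv2) and the standard library are available. Lean on these libraries where they do the work, as an engineer would, in place of code of your own. Each camera call takes 0.05 s, during which the arm holds its last target. There are 200 camera calls.

### The job

Take the brass rod from the wooden rack and stand it upright, fully home, in the hole of the indexing fixture's steel socket block, and let go of it. Then grip the black knob, turn it clockwise (seen from above) three clicks from where it stands, to the third stop and not past it, and finish with the knob still gripped and held there. Leave the steel and copper rods, the bench block and the graver where they are.

Things in the scene. Friction and masses are not known exactly. Their poses are not given: they have to be found in the camera images.
- brass_rod: Yellow brass rod, 12 mm diameter, 80 mm long, 55 to 90 g, loose, standing upright in one of the three holes of the rack (which one varies). Origin: centre of its lower end; z runs up along it. The foot is chamfered.
- steel_rod: Dark steel rod of the same size, in another hole of the rack. Bystander.
- copper_rod: Reddish copper rod of the same size, in another hole of the rack. Bystander.
- rack: Fixed light-wood block 170 x 50 x 40 mm (its x, y, z) with three holes in a row along its x axis, at x = -55, 0 and +55 mm, each 13.6 mm wide and 25 mm deep; the rods stand out 55 mm above its top. Origin: centre of its underside.
- fixture: Indexing fixture, screwed down: dark steel plate 120 x 240 x 12 mm (its x, y, z), origin centre of underside. At y = -60 mm a blue case 100 x 100 mm, top 40 mm above the bench, with the knob and stop marks painted round it 20 degrees apart: white where the pointer starts, red at the third stop, yellow the others. At y = +60 mm the round carrier with the steel socket block.
- carrier_axis (a point): Centre of the top of the round aluminium carrier, 86 mm across, 20 mm above the bench, on its vertical axis, 120 mm from the knob's. It is geared to the knob 1:1 and turns the other way, carrying socket block and rod with it.
- socket_mouth (a point): Centre of the hole's mouth on the top of the steel socket block (block 32 x 32 x 26 mm on the carrier, 24 mm off the carrier's axis). The hole is vertical, 13.6 mm wide with a 2 mm chamfer, 26 mm deep; the mouth is 46 mm above the bench.
- socket_floor (a point): Centre of the flat floor of that hole, 26 mm straight below the mouth. A rod fully home has its lower end here and stands out 54 mm above the block.
- knob_bar: Black grip bar of the knob, 50 mm long (its x), 14 mm wide (its y), 38 mm high, on an aluminium disc 60 mm across, 8 mm thick. Origin: centre of the bar, on the vertical turning axis, 67 mm above the bench; the bar spans 48 to 86 mm above the bench. A white line on its top marks the pointer end (-x).
- index_dial (a joint): Turn of the knob in rad: 0 at the start, growing clockwise seen from above. Click stops every 20 degrees (0.349 rad): first 0.349, second 0.698, third 1.047; more follow to 2.9, two lie the other way. Between stops it resists with up to about 0.12 N m, then falls into the next by itself; let go, it rests in the nearest stop.
- bench_block: Loose polished steel bench block, 70 x 70 x 22 mm, 0.8 kg, beyond the fixture. Bystander. Origin: centre of its underside.
- graver: Loose graver with a wooden handle, 170 mm long along its x, 26 mm thick, lying on the bench at the right. Bystander.

How it is judged:
By the outcome, as a careful person would: the job done as asked, in the order asked, and still so for the second after the job is handed in, while the arm keeps its last pose, push and grip.
It also fails if it takes over 58 s, if anything falls off the work surface, if the arm or the gripper's body presses on something with over 40 N, if the wrist force passes 120 N, or if a joint passes its speed limit or range.

## Working session

There is one attempt and no reset: what is moved stays moved. The work goes in short steps, Python scripts to look and compute and a tool call to move; the robot and the scene stay as the last step left them, time stands still between calls to the robot, and variables do not carry over. Pictures are saved under pics/ and viewed, at most 10 in all, crops included, and the job is handed in when it is done.

Besides the shell and the picture viewer there is one more tool, called after "Request:" as name(argument=value, ...) on one line, values as JSON. drive_tool: Moves the arm, as the interface text tells. Its arguments: {"type":"object","properties":{"plan":{"type":"array"}},"required":["plan"]}

```bash
mkdir -p pics; cat > h.py <<'E'
from bench import *
import numpy as np, cv2
from scipy.spatial.transform import Rotation as Ro
def cloud(name):
    s=read_state(); p,d=get_image(name); m=camera_model(name)
    v,u=np.mgrid[:d.shape[0],:d.shape[1]]
    c=np.stack([(u-m['cx'])/m['fx']*d,(v-m['cy'])/m['fy']*d,d],-1)
    if 'mount' in m:
        M=np.array(m['mount']); t=c@M[:3,:3].T+M[:3,3]
        w=t@Ro.from_quat(s['ee_rot']).as_matrix().T+np.array(s['position'])
    else: w=(c-np.array(m['t']))@np.array(m['R'])
    w[d<=0]=np.nan
    return p,w
E
python3 - <<'E'
from h import *
s=read_state(); print(s)
ims=[]
for n in ["scene","side","wrist"]:
    p,w=cloud(n); np.savez("c_%s0.npz"%n,p=p,w=w); cv2.imwrite("pics/%s0.png"%n,p[:,:,::-1])
E
```

```text
{'clock': 0.0, 'joints': array([ 2.58605466e-01,  3.85542057e-01,  6.62291458e-03, -5.05391974e-04,
       -1.19401210e+00, -2.58610184e-01]), 'joint_vel': array([ 0.0004614 , -0.00058751,  0.00158037, -0.0001204 ,  0.00016801,
        0.00012422]), 'joint_efforts': array([-9.55001960e-04, -3.92286408e+01,  1.88399577e+01,  4.18616563e+00,
       -4.72148502e-03,  8.27910434e-07]), 'position': array([6.24408718e+02, 2.23538430e-02, 2.30228258e+02]), 'ee_rot': array([-0.70703877,  0.70717394,  0.0007397 , -0.00080465]), 'contact_force': array([ 0.99756315,  0.44521142, -1.58953891]), 'wrist_torque': array([0.01928057, 0.00042009, 0.00924276]), 'grasp_force': 0.0, 'gripper_width': 85.13092150334623}
```

View pics/scene0.png

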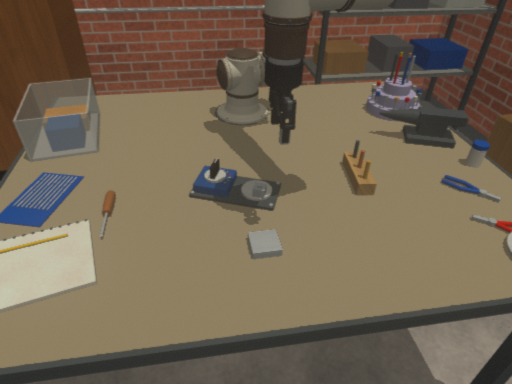

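View pics/side0.png

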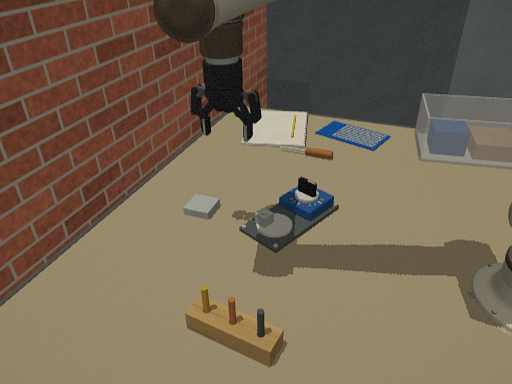

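View pics/wrist0.png

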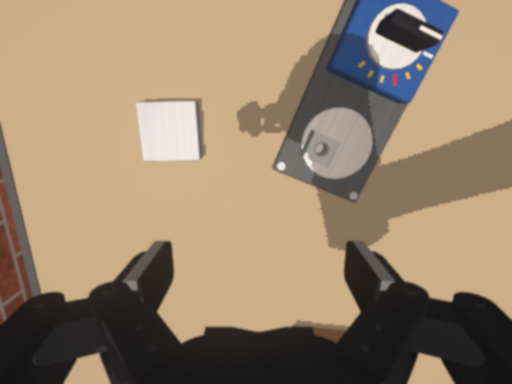

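The scene view shows the rack at right (rods ~358,150 to 368,175) and the fixture in the middle. In the side view, brass is the left rod (205,300), copper is at (232,311) and steel at (260,323); the socket block is at (265,218) and the knob at (307,187). The wrist view shows the socket hole at (321,149), the knob bar at (408,30) and the bench block at (170,130).

```bash
python3 - <<'E'
from h import *
def near(n,u,v,r=2):
    w=np.load("c_%s0.npz"%n)['w']; return np.round(np.nanmedian(w[v-r:v+r+1,u-r:u+r+1].reshape(-1,3),0),1)
for n,u,v in [("side",205,300),("side",205,289),("side",232,311),("side",260,323),("side",265,216),("side",307,184),
  ("scene",368,172),("scene",362,163),("scene",357,148),("scene",250,183),("scene",215,166),
  ("wrist",321,149),("wrist",338,143),("wrist",330,160),("wrist",311,160),("wrist",408,30),("wrist",330,190),("wrist",425,35),("wrist",170,130)]: print(n,u,v,near(n,u,v))
# segmentation
for n in ["scene","side"]:
    z=np.load("c_%s0.npz"%n);p,w=z['p'],z['w']
    hsv=cv2.cvtColor(p,cv2.COLOR_RGB2HSV)
    X,Y,Z=np.moveaxis(w,-1,0)
    reg=(Z>55)&(Z<120)&(X>380)&(X<900)&(Y>60)
    nl,L,st,ce=cv2.connectedComponentsWithStats(reg.astype(np.uint8))
    for i in range(1,nl):
        if st[i,4]>15:
            q=w[L==i]; print(n,'rod?',st[i],np.round(np.median(q,0),1),'zmax',np.percentile(q[:,2],98).round(1),np.median(hsv[L==i],0),'xy range',np.percentile(q[:,0],[3,97]).round(1),np.percentile(q[:,1],[3,97]).round(1))
    for lo,hi,nm in [(33,46,'racktop')]:
        reg=(Z>lo)&(Z<hi)&(X>350)&(X<900)&(Y>60)
        c=w[reg][:,:2].astype(np.float32); print(n,nm,len(c),cv2.minAreaRect(c) if len(c) else '', np.median(w[reg][:,2]))
z=np.load("c_wrist0.npz");p,w=z['p'],z['w'];X,Y,Z=np.moveaxis(w,-1,0)
sub=np.zeros(Z.shape,bool);sub[:230,260:]=1
for lo,hi,nm in [(75,95,'bar'),(42,54,'disc/block'),(36,42,'case'),(16,24,'carrier'),(8,15,'plate')]:
    reg=sub&(Z>lo)&(Z<hi)
    nl,L,st,ce=cv2.connectedComponentsWithStats(reg.astype(np.uint8))
    for i in range(1,nl):
        if st[i,4]>60:
            q=w[L==i]; print(nm,st[i],cv2.minAreaRect(q[:,:2].astype(np.float32)),np.median(q[:,2]).round(1))
g=p[5:205,270:470];cv2.imwrite("pics/wz.png",cv2.resize(g,(600,600),interpolation=cv2.INTER_CUBIC)[:,:,::-1])
E
```

```text
side 205 300 [541.2 279.   68.7]
side 205 289 [540.5 276.   94.4]
side 232 311 [486.6 285.7  70.3]
side 260 323 [433.  292.7  71.7]
side 265 216 [542.9 -17.8  45.9]
side 307 184 [ 478.3 -134.7   79.4]
scene 368 172 [550.  280.3  51.6]
scene 362 163 [495.  285.7  46. ]
scene 357 148 [441.4 289.2  68.2]
scene 250 183 [501.5 -44.   18.3]
scene 215 166 [ 495.  -140.2   82.1]
wrist 321 149 [548.2 -26.8  21.4]
wrist 338 143 [534.9 -36.6  46.2]
wrist 330 160 [542.7 -17.5  46.4]
wrist 311 160 [562.  -17.5  45.4]
wrist 408 30 [ 490.8 -140.6   85.9]
wrist 330 190 [531.2  27.2  12. ]
wrist 425 35 [ 475.5 -136.4   86.6]
wrist 170 130 [729.  -49.3  22.4]
scene rod? [354 140   6  13  51] [441.8 287.3  76.3] zmax 93.4 [20. 57. 73.] xy range [434.7 446.1] [283.1 293. ]
scene rod? [472 140  18  12 173] [480.1 673.1  71.8] zmax 75.7 [110. 149.  99.] xy range [454.1 494.2] [657.3 698.5]
scene rod? [359 150   7  14  56] [496.6 280.6  77.1] zmax 94.3 [ 13. 135. 107.] xy range [490.  500.1] [277.  287.1]
scene rod? [364 160   7  14  60] [551.2 274.1  75.7] zmax 93.8 [ 19.  145.  108.5] xy range [544.1 554
[... 1051 characters left out ...]
873047) 46.4
case [ 330    0  129  103 5043] ((484.01043701171875, -143.36383056640625), (99.3907699584961, 99.44541931152344), 67.48869323730469) 40.4
carrier [326  57  75  47 123] ((505.028564453125, -99.05606842041016), (13.40012264251709, 97.229248046875), 59.39081954956055) 20.2
carrier [ 301  107   71   72 3032] ((529.1521606445312, -33.13323211669922), (84.44224548339844, 84.78820037841797), 16.652921676635742) 20.5
carrier [316 143   8  10  61] ((550.1061401367188, -28.512393951416016), (11.242270469665527, 7.921121120452881), 89.44889831542969) 20.6
plate [ 273    0  135  202 7088] ((512.8720703125, -73.04136657714844), (206.7290496826172, 119.7452621459961), 67.50869750976562) 12.5
```

View pics/wz.png

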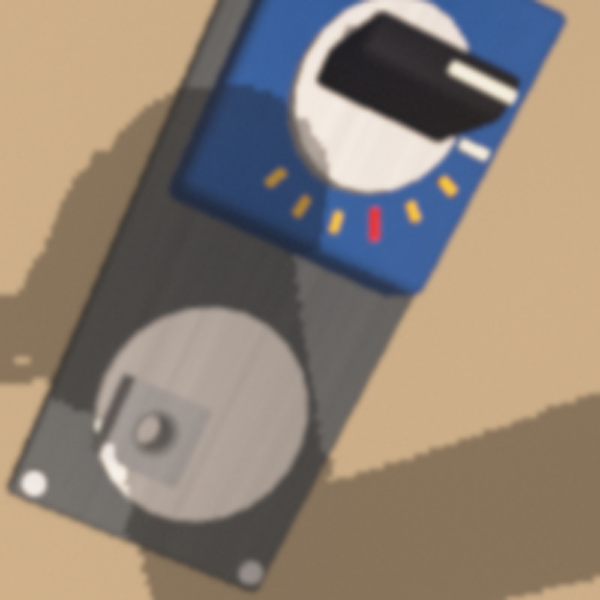

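The crop shows the socket hole at about (155,430), the bar pointing at the white mark, and the red third stop clockwise of it. Next I'll move above the brass rod, fingers closing across the rack.

Request:
drive_tool(plan=[[[-1,-6.6,23,0,6.95],[-1,-6.6,23,0,6.95],[-1,-6.6,23,0,6.95],[-1,-6.6,23,0,6.95],[-1,-6.6,23,0,6.95],[-1,-6.6,23,0,6.95],[-1,-6.6,23,0,6.95],[-1,-6.6,23,0,6.95],[-1,-6.6,23,0,6.95],[-1,-6.6,23,0,6.95],[-1,-6.6,23,0,6.95],[-1,-6.6,23,0,6.95],[-1,0,0,0,0],[-1,0,0,0,0],[-1,0,0,0,0]]])

```text
clock: 1.4
position: [545.6, 275.7, 231.0]
ee_rot: [0.998, -0.058, -0.0, 0.0]
contact_force: [-0.1, 0.2, 0.1]
gripper_width: 85.3
grasp_force: 0.0
```

```bash
cat > m.py <<'E'
from h import *
import sys
def yaw(s):
    y=Ro.from_quat(s['ee_rot']).as_matrix()[:,1]; return np.degrees(np.arctan2(y[1],y[0]))
def st():
    s=read_state(); R=Ro.from_quat(s['ee_rot']).as_matrix()
    print(round(s['clock'],2),'pos',np.round(s['position'],1),'yaw',round(yaw(s),1),'z',R[:,2].round(3),'F',np.round(s['contact_force'],1),'T',np.round(s['wrist_torque'],2),'w',round(s['gripper_width'],1),'g',round(s['grasp_force'],1)); return s
E
python3 - <<'E'
from m import *
s=st();p,w=cloud("wrist");cv2.imwrite("pics/w1.png",p[:,:,::-1]);np.savez("c_wrist1.npz",p=p,w=w)
X,Y,Z=np.moveaxis(w,-1,0)
for lo,hi in [(85,110),(35,45)]:
    nl,L,stt,ce=cv2.connectedComponentsWithStats(((Z>lo)&(Z<hi)&(X>380)&(X<600)&(Y>220)&(Y<330)).astype(np.uint8))
    for i in range(1,nl):
        if stt[i,4]>30:
            q=w[L==i];print(lo,stt[i],cv2.minAreaRect(q[:,:2].astype(np.float32)),np.median(q,0).round(1),np.median(p[L==i],0))
E
```

```text
1.4 pos [545.6 275.7 231. ] yaw -96.7 z [-0.001 -0.001 -1.   ] F [-0.1  0.2  0.1] T [ 0.   -0.01  0.  ] w 85.3 g 0.0
85 [253 176  12  14 131] ((546.3167114257812, 273.8668518066406), (11.144323348999023, 11.740997314453125), 84.30896759033203) [547.2 274.1  95.4] [236. 180.  84.]
85 [253 226  12  14 135] ((492.06146240234375, 280.37139892578125), (11.857759475708008, 11.196874618530273), 11.806028366088867) [493.3 280.3  94.8] [218. 126.  78.]
85 [254 271  10  15 127] ((437.5044860839844, 286.4888610839844), (10.141338348388672, 12.1276273727417), 85.45104217529297) [439.5 286.5  95.2] [72. 66. 61.]
35 [ 237  146   44  132 4663] ((491.1921081542969, 280.2964782714844), (50.098392486572266, 170.87730407714844), 83.53728485107422) [504.7 278.5  40.6] [215. 160. 103.]
```

View pics/w1.png

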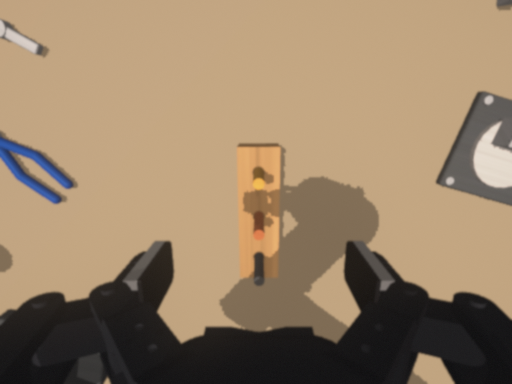

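The wrist view shows the three rods at (259,184) brass, (259,235) copper and (259,270) steel. Brass is the farthest in x, at about (546, 274). Descending to grip.

Request:
drive_tool(plan=[[[-1,0.4,-1.7,-20,0],[-1,0,0,-30,0],[-1,0,0,-30,0],[-1,0,0,-30,0],[-1,0,0,-30,0],[-1,0,0,-22,0],[-1,0,0,-11,0],[-1,0,0,0,0],[-1,0,0,0,0],[1,0,0,0,0],[1,0,0,0,0],[1,0,0,0,0],[1,0,0,0,0],[1,0,0,0,0],[1,0,0,0,0],[1,0,0,0,0],[1,0,0,0,0],[1,0,0,0,0],[1,0,0,0,0]]])

```text
clock: 3.03
position: [546.4, 274.6, 58.8]
ee_rot: [0.998, -0.057, 0.0, -0.0]
contact_force: [-0.6, 0.5, 3.3]
gripper_width: 10.0
grasp_force: 58.4
```

```bash
python3 -c "
from m import *
st()"
```

```text
3.03 pos [546.4 274.6  58.8] yaw -96.6 z [ 0.001  0.    -1.   ] F [-0.6  0.5  3.3] T [0.17 0.3  0.01] w 10.0 g 58.4
```

Request:
drive_tool(plan=[[[1,0,0,8,0],[1,0,0,12,0],[1,0,0,15,0],[1,0,0,20,0],[1,0,0,25,0],[1,0,0,20,0],[1,0,0,0,0],[1,0,0,0,0],[1,0,0,0,0]]])

```text
clock: 3.78
position: [545.3, 273.7, 157.2]
ee_rot: [0.998, -0.058, -0.001, 0.001]
contact_force: [0.3, -0.7, -1.6]
gripper_width: 10.4
grasp_force: 58.7
```

```bash
cat >> m.py <<'E'
def rod():
    """held brass rod seen by the fixed cameras: axis fit"""
    s=st(); 
    for n in ["side","scene"]:
        p,w=cloud(n); h=cv2.cvtColor(p,cv2.COLOR_RGB2HSV)
        q=w-s['position']
        M=(h[...,0]>15)&(h[...,0]<26)&(h[...,1]>110)&(np.hypot(q[...,0],q[...,1])<25)&(q[...,2]<8)&(q[...,2]>-70)
        g=w[M]
        if len(g)<8: print(n,len(g)); continue
        ax=np.polyfit(g[:,2],g[:,0],1);ay=np.polyfit(g[:,2],g[:,1],1)
        print(n,len(g),'z',np.percentile(g[:,2],[2,98]).round(1),'tilt',ax[0].round(3),ay[0].round(3),'mean',g.mean(0).round(1))
        ys,xs=np.where(M); y0,x0=int(ys.mean()),int(xs.mean())
        cv2.imwrite("pics/%s_%d.png"%(n,s['clock']*100),cv2.resize(p[max(0,y0-40):y0+40,max(0,x0-50):x0+50],None,fx=6,fy=6,interpolation=cv2.INTER_CUBIC)[:,:,::-1])
E
python3 -c "
from m import *
rod()"; ls pics
```

```text
3.78 pos [545.3 273.7 157.2] yaw -96.6 z [-0.002 -0.001 -1.   ] F [ 0.3 -0.7 -1.6] T [-0.03 -0.04 -0.06] w 10.4 g 58.7
side 115 z [115.6 157.5] tilt -0.035 -0.057 mean [540.4 276.1 133.9]
scene 62 z [114.1 163.2] tilt 0.064 0.026 mean [550.  272.2 137.3]
scene0.png
scene_378.png
side0.png
side_378.png
w1.png
wrist0.png
wz.png
```

Request:
drive_tool(plan=[[[1,0,-15,0,0],[1,0.8,-30,0,-2],[1,0.8,-32,0,-2],[1,0.8,-32,0,-2],[1,0.8,-32,0,-2],[1,0.8,-32,0,-2],[1,0.8,-32,0,-2],[1,0.8,-32,0,-2],[1,0.8,-32,-5,-2],[1,0.8,-19.5,-10,0],[1,0.8,-15,-10,0],[1,0,0,0,0],[1,0,0,0,0],[1,0,0,0,0],[1,0,0,0,0]]])

```text
clock: 5.13
position: [554.4, -28.6, 133.7]
ee_rot: [0.981, -0.195, 0.0, -0.0]
contact_force: [0.1, -0.1, -0.8]
gripper_width: 10.3
grasp_force: 58.7
```

```bash
python3 - <<'E'
from m import *
rod()
for n in ["side","scene","wrist"]:
    p,w=cloud(n);X,Y,Z=np.moveaxis(w,-1,0)
    q=w[(Z>42)&(Z<51)&(np.hypot(X-553,Y+30)<26)]
    print(n,len(q), cv2.minAreaRect(q[:,:2].astype(np.float32)) if len(q)>5 else '')
    if n=="wrist": cv2.imwrite("pics/w2.png",p[:,:,::-1])
E
cd pics; python3 -c "
import cv2,glob,numpy as np
f=sorted(glob.glob('s*_[45]*.png'));print(f);a=[cv2.imread(x)[:480,:400] if 0 else cv2.resize(cv2.imread(x),(400,320)) for x in f];cv2.imwrite('cmp.png',np.hstack(a))"
```

```text
5.13 pos [554.4 -28.6 133.7] yaw -112.5 z [ 0.001  0.    -1.   ] F [ 0.1 -0.1 -0.8] T [-0.   -0.02 -0.01] w 10.3 g 58.7
side 79 z [ 92.4 139.7] tilt -0.083 -0.107 mean [550.1 -26.  113.1]
scene 70 z [ 90.8 140.7] tilt -0.019 -0.025 mean [559.4 -29.2 115.2]
side 126 ((551.2280883789062, -29.009632110595703), (32.11935806274414, 33.433738708496094), 68.8837661743164)
scene 69 ((555.0813598632812, -27.34964370727539), (31.352336883544922, 34.45771026611328), 67.96248626708984)
wrist 1178 ((553.4918823242188, -29.758956909179688), (32.02824783325195, 32.204002380371094), 67.6070785522461)
['scene_513.png', 'side_513.png']
```

View pics/cmp.png

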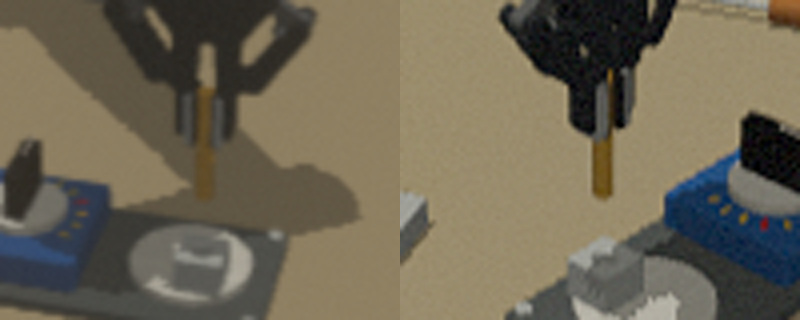

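The scene (left) and side (right) crops show the rod vertical above the socket block. I'll correct by about (-1.1, -1.1) and lower to just above the mouth.

Request:
drive_tool(plan=[[[1,-1.1,-1.1,0,0],[1,0,0,-10,0],[1,0,0,-14,0],[1,0,0,-10,0],[1,0,0,-3,0],[1,0,0,0,0],[1,0,0,0,0],[1,0,0,0,0]]])

```text
clock: 6.05
position: [553.6, -30.2, 96.8]
ee_rot: [0.981, -0.196, 0.001, -0.0]
contact_force: [-0.1, -0.2, -1.0]
gripper_width: 10.3
grasp_force: 58.7
```

```bash
python3 - <<'E'
from m import *
rod()
p,w=cloud("wrist");X,Y,Z=np.moveaxis(w,-1,0)
q=w[(Z>42)&(Z<51)&(np.hypot(X-553,Y+30)<26)];print(len(q),cv2.minAreaRect(q[:,:2].astype(np.float32)))
st()
E
cd pics; python3 -c "
import cv2,glob,numpy as np
f=sorted(glob.glob('s*_[56]*.png'))
f=[x for x in f if '_513' not in x];print(f);a=[cv2.resize(cv2.imread(x),(400,320)) for x in f];cv2.imwrite('cmp2.png',np.hstack(a))"
```

```text
6.05 pos [553.6 -30.2  96.8] yaw -112.6 z [ 0.001  0.    -1.   ] F [-0.1 -0.2 -1. ] T [-0.06 -0.09 -0.03] w 10.3 g 58.7
side 72 z [ 54.4 102. ] tilt -0.059 -0.04 mean [549.  -27.9  75.3]
scene 55 z [ 56.7 102.2] tilt -0.024 -0.037 mean [558.5 -31.2  78.7]
1286 ((554.7816772460938, -30.297523498535156), (31.875146865844727, 29.699153900146484), 66.97251892089844)
6.2 pos [553.5 -30.2  96.9] yaw -112.6 z [ 0.001  0.    -1.   ] F [ 0.4 -0.2 -0.8] T [ 0.02 -0.   -0.01] w 10.7 g 58.7
['scene_605.png', 'side_605.png']
```

View pics/cmp2.png

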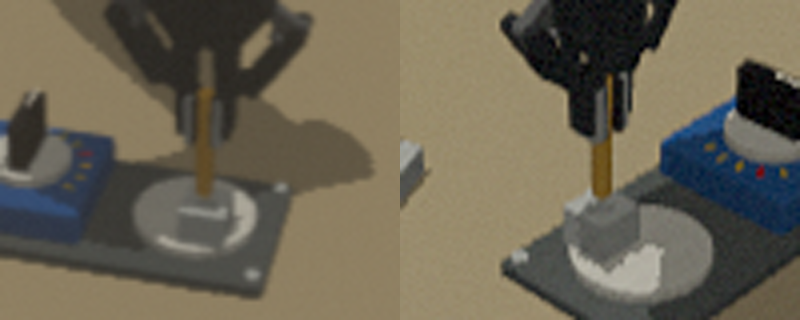

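Both crops show the rod foot centred over the block (205,195 and 602,197). Lowering it.

Request:
drive_tool(plan=[[[1,0,0,-5,0],[1,0,0,-4,0],[1,0,0,-4,0],[1,0,0,0,0]]])

```text
clock: 6.53
position: [553.1, -29.9, 82.4]
ee_rot: [0.981, -0.196, -0.0, -0.0]
contact_force: [1.1, 0.9, -2.3]
gripper_width: 10.4
grasp_force: 58.9
```

```bash
python3 -c "
from m import *
st()"
```

```text
6.53 pos [553.1 -29.9  82.4] yaw -112.6 z [-0.  0. -1.] F [ 1.1  0.9 -2.3] T [ 0.6  -0.27  0.05] w 10.4 g 58.9
```

Request:
drive_tool(plan=[[[1,0,0,-4,0],[1,0,0,-4,0],[1,0,0,-4,0],[1,0,0,-3,0],[1,0,0,-2,0],[1,0,0,0,0],[1,0,0,0,0]]])

```text
clock: 7.12
position: [553.1, -30.1, 65.9]
ee_rot: [0.981, -0.196, -0.0, -0.0]
contact_force: [2.1, 2.4, -1.9]
gripper_width: 10.3
grasp_force: 58.7
```

```bash
python3 -c "
from m import *
st()"
```

```text
7.12 pos [553.1 -30.1  65.9] yaw -112.6 z [-0.  0. -1.] F [ 2.1  2.4 -1.9] T [ 0.94 -0.43 -0.06] w 10.3 g 58.7
```

Request:
drive_tool(plan=[[[1,0.4,0.4,-1,0],[1,0,0,-1,0],[1,0,0,-0.5,0],[1,0,0,0,0],[1,0,0,0,0]]])

```text
clock: 7.53
position: [553.4, -30.0, 63.8]
ee_rot: [0.981, -0.196, -0.0, 0.0]
contact_force: [-0.0, 1.7, -0.5]
gripper_width: 10.3
grasp_force: 58.7
```

```bash
python3 -c "
from m import *
st()"
```

```text
7.53 pos [553.4 -30.   63.8] yaw -112.6 z [-0. -0. -1.] F [-0.   1.7 -0.5] T [ 0.44 -0.06 -0.01] w 10.3 g 58.7
```

Lateral load is nearly gone and the rod isn't at the floor yet. I'll keep going until it touches.

Request:
drive_tool(plan=[[[1,0,0.3,-0.7,0],[1,0,0,-0.7,0],[1,0,0,-0.6,0],[1,0,0,0,0],[1,0,0,0,0]]])

```text
clock: 7.95
position: [553.7, -29.9, 63.6]
ee_rot: [0.981, -0.196, 0.0, 0.0]
contact_force: [-2.3, 0.7, 10.7]
gripper_width: 10.5
grasp_force: 60.0
```

```bash
python3 -c "
from m import *
st()"
```

```text
7.95 pos [553.7 -29.9  63.6] yaw -112.5 z [ 0.001 -0.001 -1.   ] F [-2.3  0.7 10.7] T [0.38 0.92 0.04] w 10.5 g 60.0
```

Firm floor contact at 10.7 N, so the rod is home. Releasing and lifting.

Request:
drive_tool(plan=[[[-1,0,0,1,0],[-1,0,0,0,0],[-1,0,0,0,0],[-1,0,0,0,0],[-1,0,0,0,0],[-1,0,0,0,0],[-1,0,0,0,0],[-1,0,0,0,0],[-1,0,0,15,0],[-1,0,0,30,0],[-1,0,0,35,0],[-1,0,0,35,0],[-1,0,0,30,0],[-1,0,0,10,0],[-1,0,0,0,0],[-1,0,0,0,0],[-1,0,0,0,0]]])

```text
clock: 9.37
position: [552.3, -29.6, 215.9]
ee_rot: [0.981, -0.196, -0.002, 0.0]
contact_force: [0.2, 0.6, -0.8]
gripper_width: 85.3
grasp_force: 0.0
```

```bash
python3 - <<'E'
from m import *
st()
for n in ["wrist","side"]:
    p,w=cloud(n);X,Y,Z=np.moveaxis(w,-1,0)
    for lo,hi,cx,cy,r in [(55,115,553,-30,25),(78,95,484,-143,32),(42,52,553,-30,26),(36,43,484,-143,75)]:
        q=w[(Z>lo)&(Z<hi)&(np.hypot(X-cx,Y-cy)<r)]
        if len(q)>8: print(n,lo,len(q),cv2.minAreaRect(q[:,:2].astype(np.float32)),'z',np.percentile(q[:,2],[2,50,98]).round(1))
    cv2.imwrite("pics/rel_%s.png"%n,p[:,:,::-1] if n=="wrist" else cv2.resize(p[150:270,200:360],None,fx=4,fy=4)[:,:,::-1])
E
```

```text
9.37 pos [552.3 -29.6 215.9] yaw -112.6 z [-0.004 -0.    -1.   ] F [ 0.2  0.6 -0.8] T [-0.03 -0.02  0.01] w 85.3 g 0.0
wrist 55 236 ((553.5036010742188, -30.779521942138672), (11.483721733093262, 11.594189643859863), 77.535400390625) z [ 58.2  99.5 101.4]
wrist 78 783 ((484.1570129394531, -143.19590759277344), (14.214269638061523, 49.84869384765625), 67.17388916015625) z [78.9 86.  88. ]
wrist 42 631 ((553.4591674804688, -30.107492446899414), (31.38172721862793, 31.683441162109375), 67.47422790527344) z [43.6 46.3 48. ]
wrist 36 4823 ((484.0107727050781, -143.68161010742188), (100.05736541748047, 99.36827087402344), 67.45679473876953) z [37.3 40.5 42.1]
side 55 91 ((549.9548950195312, -28.755382537841797), (9.538202285766602, 14.758200645446777), 20.759031295776367) z [ 56.1  80.3 101.3]
side 78 109 ((481.4979553222656, -142.41726684570312), (16.377912521362305, 50.9075813293457), 65.86983489990234) z [78.3 85.1 88.3]
side 42 122 ((550.2877197265625, -29.129241943359375), (34.41415786743164, 34.506961822509766), 66.98123168945312) z [42.5 45.9 51.1]
side 36 574 ((480.6754150390625, -142.5054931640625), (106.12469482421875, 101.75379943847656), 67.80812072753906) z [36.7 40.2 42.5]
```

View pics/rel_side.png

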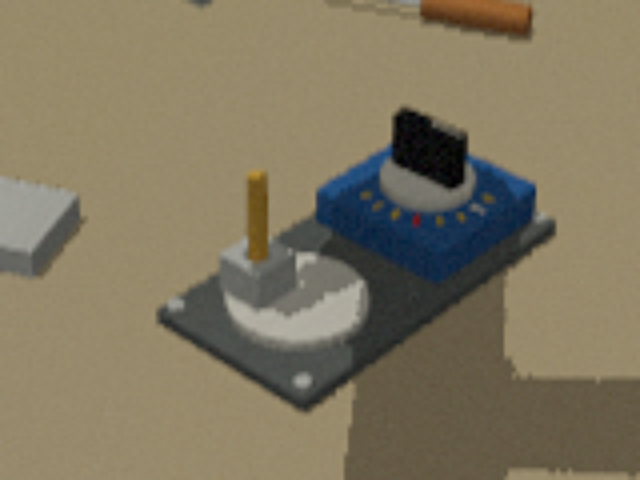

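The side crop shows the rod standing in the socket, top at about 100 mm, so it is home. The knob bar is centred at (484.1, -143.3). Moving over the knob.

Request:
drive_tool(plan=[[[-1,-8,-14,0,0],[-1,-12,-20,0,0],[-1,-14,-23,0,0],[-1,-14,-23,0,0],[-1,-12.2,-20.7,-20,0],[-1,-8,-13,-30,0],[-1,0,0,-30,0],[-1,0,0,-20,0],[-1,0,0,0,0],[-1,0,0,0,0],[-1,0,0,0,0]]])

```text
clock: 10.38
position: [486.1, -143.5, 118.7]
ee_rot: [0.981, -0.196, 0.001, 0.0]
contact_force: [0.8, -0.6, 0.7]
gripper_width: 85.6
grasp_force: 0.0
```

```bash
python3 -c "
from m import *
st()"
```

```text
10.38 pos [ 486.1 -143.5  118.7] yaw -112.6 z [ 0.001 -0.001 -1.   ] F [ 0.8 -0.6  0.7] T [ 0.01 -0.04 -0.02] w 85.6 g 0.0
```

Request:
drive_tool(plan=[[[-1,-1.8,0.2,-20,0],[-1,0,0,-20,0],[-1,0,0,-14,0],[-1,0,0,-7,0],[-1,0,0,0,0],[-1,0,0,0,0],[-1,0,0,0,0]]])

```text
clock: 10.97
position: [484.7, -143.0, 58.2]
ee_rot: [0.981, -0.196, 0.001, -0.0]
contact_force: [1.2, -0.3, -0.7]
gripper_width: 85.3
grasp_force: 0.0
```

```bash
python3 -c "
from m import *
st()"
```

```text
10.97 pos [ 484.7 -143.    58.2] yaw -112.6 z [ 0.003 -0.    -1.   ] F [ 1.2 -0.3 -0.7] T [0.01 0.02 0.03] w 85.3 g 0.0
```

Request:
drive_tool(plan=[[[1,-0.5,-0.2,0,0],[1,0,0,0,0],[1,0,0,0,0],[1,0,0,0,0],[1,0,0,0,0],[1,0,0,0,0],[1,0,0,0,0],[1,0,0,0,0],[1,0,0,0,0],[1,0,0,0,0]]])

```text
clock: 11.8
position: [483.6, -142.3, 57.2]
ee_rot: [0.981, -0.196, 0.001, -0.001]
contact_force: [-0.3, 5.3, 2.6]
gripper_width: 13.0
grasp_force: 59.6
```

```bash
python3 -c "
from m import *
st()"
```

```text
11.8 pos [ 483.6 -142.3   57.2] yaw -112.6 z [ 0.001  0.001 -1.   ] F [-0.3  5.3  2.6] T [ 1.43  0.12 -0.03] w 13.0 g 59.6
```

Gripped. I'll ease the side load and turn clockwise 38° first, then check.

Request:
drive_tool(plan=[[[1,0.2,0.6,0,0],[1,0,0,0,-2],[1,0,0,0,-4],[1,0,0,0,-4],[1,0,0,0,-4],[1,0,0,0,-4],[1,0,0,0,-4],[1,0,0,0,-4],[1,0,0,0,-4],[1,0,0,0,-4],[1,0,0,0,-4],[1,0,0,0,0],[1,0,0,0,0]]])

```text
clock: 12.88
position: [483.4, -142.4, 57.1]
ee_rot: [0.864, -0.504, 0.0, -0.0]
contact_force: [-1.2, 4.0, 4.6]
gripper_width: 13.3
grasp_force: 59.7
```

```bash
python3 -c "
from m import *
st()"
```

```text
12.88 pos [ 483.4 -142.4   57.1] yaw -150.5 z [ 0.  0. -1.] F [-1.2  4.   4.6] T [ 0.99  0.24 -0.13] w 13.3 g 59.7
```

Request:
drive_tool(plan=[[[1,0,0.3,0,-4],[1,0,0,0,-4],[1,0,0,0,-4],[1,0,0,0,-4],[1,0,0,0,-3],[1,0,0,0,-2],[1,0,0,0,-1],[1,0,0,0,0],[1,0,0,0,0],[1,0,0,0,0],[1,0,0,0,0]]])

```text
clock: 13.8
position: [483.4, -142.4, 57.1]
ee_rot: [0.752, -0.659, 0.0, -0.0]
contact_force: [-1.8, 2.1, 4.2]
gripper_width: 13.4
grasp_force: 59.9
```

```bash
python3 - <<'E'
from m import *
st()
for n in ["wrist","side","scene"]:
    p,w=cloud(n);X,Y,Z=np.moveaxis(w,-1,0)
    if n!="scene": cv2.imwrite("pics/fin_%s.png"%n,p[:,:,::-1] if n=="wrist" else cv2.resize(p[150:270,200:360],None,fx=4,fy=4)[:,:,::-1])
    for lo,hi,r in [(42,52,30),(85,110,20)]:
        q=w[(Z>lo)&(Z<hi)&(np.hypot(X-539.3,Y+10.4)<r)]
        if len(q)>8:
            R=cv2.minAreaRect(q[:,:2].astype(np.float32)); d=np.array(R[0])-[529.8,-32.8]
            print(n,lo,len(q),R,'carrier angle',np.degrees(np.arctan2(d[1],d[0])).round(1),'z',np.percentile(q[:,2],98).round(1))
E
```

```text
13.8 pos [ 483.4 -142.4   57.1] yaw -172.5 z [ 0. -0. -1.] F [-1.8  2.1  4.2] T [ 0.59  0.33 -0.02] w 13.4 g 59.9
side 42 118 ((536.6893920898438, -10.624801635742188), (32.502349853515625, 36.28449630737305), 37.99912643432617) carrier angle 72.7 z 49.6
side 85 47 ((536.3115234375, -9.363988876342773), (11.260842323303223, 10.05218505859375), 19.05155372619629) carrier angle 74.5 z 101.5
scene 42 76 ((541.3235473632812, -8.51611328125), (33.27096176147461, 35.7967529296875), 38.58289337158203) carrier angle 64.6 z 50.6
scene 85 27 ((541.0399169921875, -8.059654235839844), (10.671743392944336, 13.368452072143555), 75.71397399902344) carrier angle 65.6 z 99.0
```

View pics/fin_side.png

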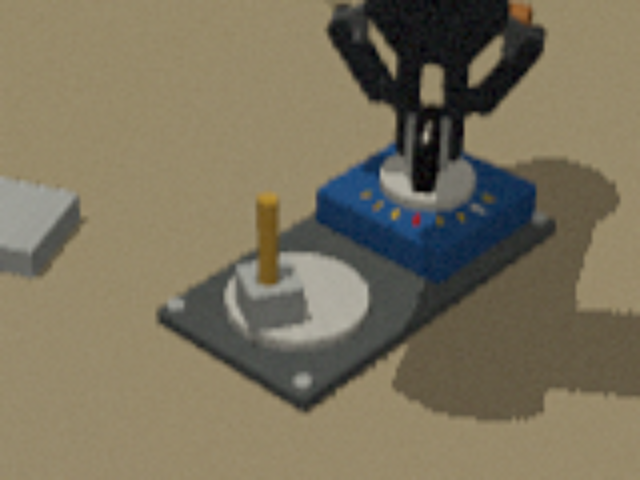

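View pics/fin_wrist.png

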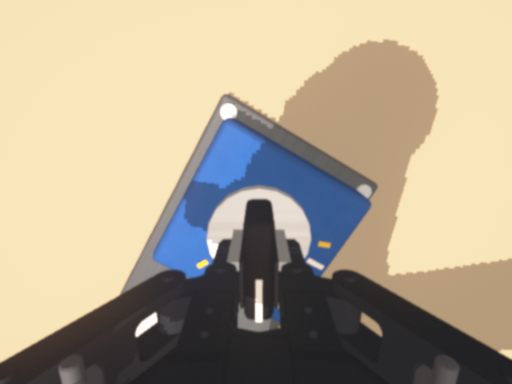

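The side view shows the bar pointing at the red mark (418,218), with the rod home and upright in the turned socket. The wrist view shows the bar still gripped. The carrier has turned about 60° and the torque about the knob axis is near zero, so the knob is in the third stop.

```bash
python3 -c "
from m import *
st(); print(job_done())"
```

```text
13.95 pos [ 483.4 -142.4   57.1] yaw -172.5 z [ 0. -0. -1.] F [-0.8  2.1  5.6] T [ 0.61  0.36 -0.03] w 13.3 g 59.9
the job is handed in; nothing more can be done
None
```

The brass rod stands fully home in the socket, and the knob is at the third (red) stop, still gripped; the job was handed in at about 14 s, and no verdict came back.

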